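# Lock the clinical-waste crate with the T-key

## Task

Lock the yellow waste crate for collection: stand the T-key in the lock in its lid, press and turn it until its square end drops fully home, then turn it clockwise to the stop so that the bolts are thrown. Draw the key out and put it back in the steel pot, square end down, leaning against the side of the rim that faces the robot, and let go. Leave the gel bottle, the sharps tub and the tape roll undisturbed.

Things in the scene. Friction and masses are not known exactly. Their poses are not given: they have to be found in the camera images.
- key_handle (a point): Steel T-key, 0.26 kg: centre of its round cross bar (20 mm thick, 90 mm long, red ends). x axis: along the shank from handle to tip; y: along the bar. At the start the key lies flat, bar on the register and level, shank sticking out level over one edge of the book (about 33 mm from the bar's axis), the axes of bar and shank about 50 mm above the desk.
- key_shank (a point): Point on the axis of the key's shank (round, 20 mm thick) 50 mm from the cross bar's axis and 80 mm from the tip; at the start it hangs free in the air just beyond the edge of the register. Same axes as key_handle.
- key_tip (a point): Centre of the end face of the key's tip, 130 mm from the bar's axis. The last 11 mm is a brass square, 13 x 13 mm, its sides parallel to the key's y and z axes, narrower than the round shank, which therefore ends in a shoulder. Same axes as key_handle.
- lock_mouth (a point): On the lock's axis at lid level, 132 mm above the crate's origin. Below it: a round well 22 mm wide, 30 mm deep, and in its floor a square socket 14.6 mm wide, 13 mm deep. While the square does not match, the key stands in the well by itself (leaning up to 8 degrees), tip 30 mm below this point; when it matches, it drops until the shoulder sits on the well's floor, tip 41 mm below.
- lock (a joint): Angle (rad) of the dial and its socket, growing clockwise seen from above: 0 open, 1.571 locked (stop). Needs about 0.3 N m, stays where left, drives the bolts 12 mm out. At 0 the socket's sides are parallel to the crate's x and y and the dial's black pointer points midway between the crate's -x and +y (green dot), at 1.571 between +x and +y (red dot). Starts between 0 and 0.5.
- pot_floor (a point): Centre of the inner floor of the steel pot, 6 mm above the desk. The pot is upright, fixed: inner diameter 66 mm, wall 4 mm, rim 90 mm above the desk, rubber foot 88 mm across. Axes parallel to the world's; the side that faces the robot is its -x side.
- gel: White pump bottle of hand gel, loose, 62 mm across, 145 mm tall; origin at the centre of its underside. Leave alone.
- tub: Small yellow sharps tub with red lid, loose, 88 mm across, 105 mm tall; origin at the centre of its underside. Leave alone.
- tape: Roll of blue tape lying flat, loose, 90 mm across, 25 mm tall; origin at the centre of its underside. Leave alone.
- register: Green hard-bound register, fixed, 150 mm along its x, 200 mm along y, 40 mm thick; origin on the desk, 40 mm inside the edge over which the key sticks out (that edge is on its +x side, the opposite one is 110 mm to -x).
- crate: Yellow waste crate with closed lid, fixed, 300 mm along its x, 200 mm along y; origin on the desk below the middle, z up. In the middle of the lid (its top is 132 mm above the desk) sits the lock: a metal dial 68 mm across, 4 mm proud of the lid, with a 25 mm hole in its centre; two flat bolts run from it along the lid.

How it is judged:
By the outcome, as a careful person would: the job done as asked, in the order asked, and still so for the second after the job is handed in, with the robot touching nothing.
It also fails if it takes over 72 s, if anything falls off the work surface, if the arm or the gripper's body presses on something with over 40 N, if the wrist force passes 120 N, or if a joint passes its speed limit or range.

## Robot

A 6-joint arm with a two-finger parallel gripper is mounted at the origin on the work surface. World frame = base frame: x ahead of the robot, y to its left, z up, the work surface at z = 0. Lengths are in mm, angles in degrees, forces in N, time in s.
With the tool pointing down it reaches from about 350 to 850 mm from the base axis. Payload 8.1 kg.
Tool frame: the origin (TCP) lies midway between the tips of the shut fingers; the grasp point (between the pads) lies 19 mm behind it (r.pinch_z is the distance from the TCP to the grasp point, in mm); z points along the fingers, y is the line along which they close (so a half turn about z gives the same grasp; the last joint's range is limited). The gripper opens to 85 mm and grips with 20 to 120 N. Pads are 22 mm wide; open, the fingers measure 114 mm over their backs; the gripper's body (76 mm by 85 mm) begins 54 mm behind the grasp point. The pads swing forward as they close: fully open they stand 13 mm farther back than shut.
Start: joints at [-78.174, 7.471, 85.268, -0, 87.261, -4.893], TCP at [172.626, -574.635, 231.292] pointing down, gripper open.
Joint ranges: [-169.43, 169.43], [-51.17, 129.36], [1.28, 143.12], [-76.62, 256.62], [0, 156.53], [-152.29, 152.29]. Speed limits (degrees/s): [136.94, 136.94, 159.86, 180, 180, 180].

## Interface

Orientations are given as [roll, pitch, yaw] about the fixed x, y, z axes, in that order (R = Rz(yaw) Ry(pitch) Rx(roll)).
In Python, from bench import sensors, optics, job, r gives the robot as it stands.
- The arm moves only by the tool play_rows, never from a script. Its argument "motion" is a list that holds one entry, the list of rows, each a list of 6 numbers: the shift along the tool's x, y, z in cm, then the turn, a rotation vector about the tool's x, y, z in degrees. In form: [[[x, y, z, ax, ay, az], ...]]. A call has 1 to 5 rows; each row is the pose to reach, as a shift and turn from the pose commanded when the call began, along the tool's axes at that moment; what a row does not reach only later rows make up. A row lasts 1/10 s, in which the tool goes at most 50 mm and 8.59 degrees, less where a joint would pass 70% of its speed; a pose out of reach is approached as far as the arm can. A call with a gripper value outside its range is refused whole. "jaw" is the opening, from 0 (shut) to 1 (fully open), set as the call begins (left out, the last holds). The fingers move at their own pace and stop on an object; "squeeze" is the grip in N (left out, the last holds). Time passes only in rows, so rows that repeat a pose let the fingers close. It gives the time, the measured TCP pose, the force, the opening and the grip force at its end, in the units of the state.
- sensors.sense(): the state, without advancing time (a new reading comes with each control period).
- optics.snapshot(name): name is "scene" or "side" or "wrist"; returns a dict with "pixels" (420x560x3 uint8, red, green, blue), "mtx" (3x3 intrinsics, pixels), "R" (3x3) and "t" (3): a world point X has camera coordinates R X + t; the wrist camera has in their place "T_tool_cam" (4x4, takes a point from camera to tool coordinates, whose origin is the TCP and whose axes are the flange's). Camera axes: x right, y down, z forward; pixel columns grow to the right and rows downward; lengths in mm; the calibration is good to about 2 mm. A picture is of the moment at which its call begins: read the wrist's pose just before it. There is no depth.
- job.hand_in(): hands the job in; it is judged then, once.
The state is a dict: "time": time; "joint_pos": joint angles; "qd": joint speeds; "joint_efforts": joint torques, N m; "tool_pos": TCP position; "tcp_rot": TCP orientation; "ft_force": force on the tool from outside, world axes, zero at the start; "wrist_torque": the same for the moment, N m; "finger_gap": finger opening in mm; "grip_force": force on a finger pad.
Only numpy, scipy, OpenCV 4.12 (cv2) and the standard library are available. Lean on these libraries where they do the work, as an engineer would, in place of code of your own. Each camera call takes 0.05 s, during which the arm holds its last target. There are 200 camera calls.

## Working session

There is one attempt and no reset: what is moved stays moved. The work goes in short steps, Python scripts to look and compute and a tool call to move; the robot and the scene stay as the last step left them, time stands still between calls to the robot, and variables do not carry over. Pictures are saved under pics/ and viewed, at most 11 in all, crops included, and the job is handed in when it is done.

Besides the shell and the picture viewer there is one more tool, called in YAML: its name, and indented under it one key for each argument. play_rows: Moves the arm, as the interface text tells. Its arguments: {"type":"object","properties":{"motion":{"type":"array","items":{"type":"array","items":{"type":"array","items":{"type":"number"}}}},"jaw":{"type":"number"},"squeeze":{"type":"number"}},"required":["motion"]}

```bash
ls; mkdir -p pics
cat > h.py <<'E'
import numpy as np, cv2
from scipy.spatial.transform import Rotation as Ro
from bench import sensors, optics, job, r
E
python3 - <<'E'
from h import *
a=optics.snapshot("scene");b=optics.snapshot("side")
import pickle;pickle.dump((a,b),open('s0.pkl','wb'))
cv2.imwrite('pics/scene.png',cv2.resize(a['pixels'][:,:,::-1],(800,600)))
cv2.imwrite('pics/side.png',cv2.resize(b['pixels'][:,:,::-1],(800,600)))
for c in(a,b):print(c['mtx'],c['R'],c['t'])
print(sensors.sense())
E
```

```text
pics
[[512.13412153   0.         273.45791592]
 [  0.         512.13412153 205.1018734 ]
 [  0.           0.           1.        ]] [[ 0.0928463   0.99556787  0.01497286]
 [ 0.80293964 -0.06597247 -0.59239814]
 [-0.58878476  0.06702428 -0.80550621]] [   6.51403372 -419.57606589 1657.62165334]
[[441.0076159    0.         279.66924821]
 [  0.         441.0076159  205.85877299]
 [  0.           0.           1.        ]] [[ 0.97371175 -0.22718519 -0.01650175]
 [-0.1704168  -0.67850097 -0.71455899]
 [ 0.15114077  0.69858666 -0.69938055]] [-581.00492246  119.98099916 1004.46561662]
{'time': 0.1, 'joint_pos': array([-7.81762366e+01,  7.51167590e+00,  8.53228552e+01,  1.10586550e-03,
        8.72623072e+01, -4.89111805e+00]), 'qd': array([ 0.06436387, -0.09412633, -0.04531599, -0.03745069, -0.07379819,
       -0.00429469]), 'joint_efforts': array([ 1.81378949e-03, -5.70952606e+01, -5.01940763e+01, -1.26721593e-04,
        8.13712104e-03,  5.16324349e-05]), 'tool_pos': array([ 172.51096553, -574.14602533,  230.3417777 ]), 'tcp_rot': array([-1.79903609e+02, -9.35715840e-03,  1.67148198e+01]), 'ft_force': array([-0.54056121, -0.44235312,  0.47798897]), 'wrist_torque': array([ 0.01750662, -0.03101857, -0.00971015]), 'grip_force': 0.0, 'finger_gap': 85.43465524371474}
```

View pics/scene.png

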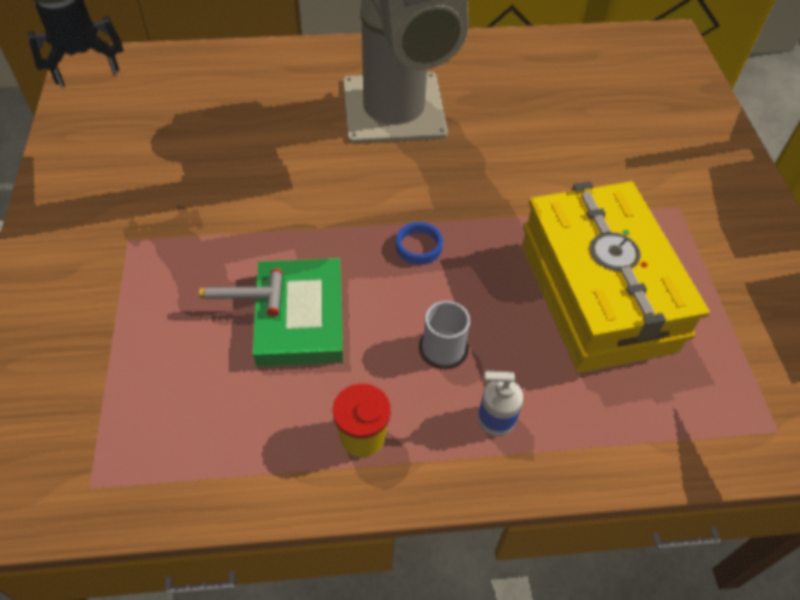

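View pics/side.png

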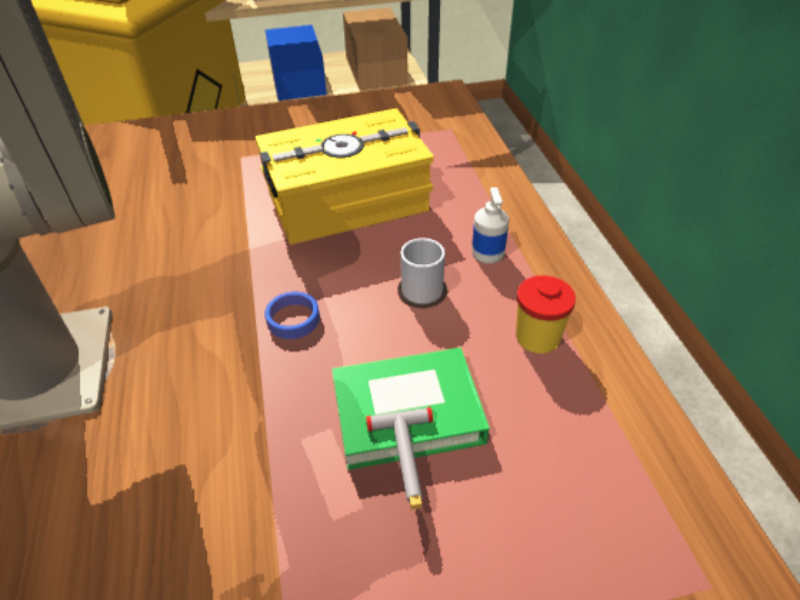

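Scene picture: bar from (276,272) to (273,311), tip (203,293), dial centre (615,251), green dot (627,233), red dot (645,265), pot rim about (447,319). Side picture: bar ends (369,423) and (431,415), tip (415,502), dial (342,146), pot rim (422,254).

```bash
cat >> h.py <<'E'
def ray(c,u,v):
    R,t=c['R'],c['t']; d=R.T@np.linalg.inv(c['mtx'])@np.array([u,v,1.]); return -R.T@t,d
def onplane(c,u,v,z):
    o,d=ray(c,u,v); return o+d*(z-o[2])/d[2]
def wcam(s,c):
    "wrist camera as world camera"
    W=np.eye(4); W[:3,:3]=Ro.from_euler('xyz',s['tcp_rot'],degrees=True).as_matrix(); W[:3,3]=s['tool_pos']
    M=np.linalg.inv(W@np.array(c['T_tool_cam'])); return dict(mtx=c['mtx'],R=M[:3,:3],t=M[:3,3],pixels=c['pixels'])
def proj(c,X):
    p=c['mtx']@(c['R']@np.array(X,float)+c['t']); return p[:2]/p[2]
E
python3 - <<'E'
from h import *
import pickle
np.set_printoptions(precision=1,suppress=True)
a,b=pickle.load(open('s0.pkl','rb'))
k=.7
P=dict(b1=(276,272,369,423,50),b2=(273,311,431,415,50),tip=(203,293,415,502,50),dial=(615,251,342,146,136),pot=(447,319,422,254,90),green=(627,233,0,0,132),red=(645,265,353,133,132),c1=(531,202,257,134,132),c2=(632,184,400,112,132),c3=(707,311,431,154,132),c4=(600,345,272,186,132))
for n,(u,v,x,y,z) in P.items(): print(n,onplane(a,u*k,v*k,z),onplane(b,x*k,y*k,z))
print(optics.snapshot('wrist')['T_tool_cam'])
E
```

```text
b1 [ 491.3 -259.4   50. ] [ 494. -260.   50.]
b2 [ 576.3 -264.6   50. ] [ 579.7 -267.6   50. ]
tip [ 527.7 -386.5   50. ] [ 526.9 -387.    50. ]
dial [560.6 320.9 136. ] [558.4 313.5 136. ]
pot [644.5  25.4  90. ] [641.3  19.6  90. ]
green [519.5 354.9 132. ] [-269.5 1357.4  132. ]
red [591.4 365.  132. ] [588.4 362.8 132. ]
c1 [433.8 203.3 132. ] [401.9 408.  132. ]
c2 [404.  397.8 132. ] [698.2 421.3 132. ]
c3 [691.7 436.5 132. ] [718.3 248.9 132. ]
c4 [740.5 247.7 132. ] [415.5 218.6 132. ]
[[   0.    -0.9   -0.3   84.3]
 [   1.     0.     0.    -0.4]
 [  -0.    -0.3    0.9 -141.8]
 [   0.     0.     0.     1. ]]
```

Run:
```python
from h import *
import pickle
print([x for x in dir(r) if x[0]!='_'])
for x in dir(r):
    if x[0]!='_' and not callable(getattr(r,x)): print(x,str(getattr(r,x))[:300])
a,b=pickle.load(open('s0.pkl','rb'))
i=a['pixels'][120:200,390:470,::-1]; j=b['pixels'][85:125,205:275,::-1]
A=cv2.resize(i,(560,560),interpolation=2)
cv2.imwrite('pics/dial.png',A)
```

```text
['PlanningError', 'pinch_z']
pinch_z 18.700000000000003
```

View pics/dial.png

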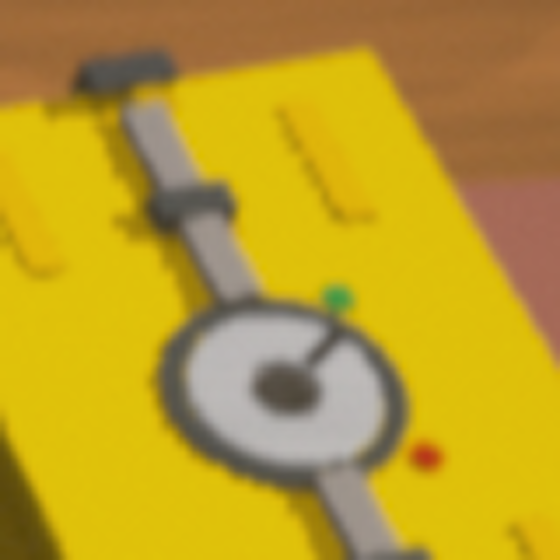

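Crop (×7, offset 390,120): hole centre (286,388), pointer tip (338,330), green dot (338,298), red dot (426,457): the pointer is a little clockwise of green.

```bash
cat >> h.py <<'E'
D=np.array([0,0,-1.])
def RT(x=None,z=None,y=None):
    "rotation from z and x (orthonormalised)"
    z=np.array(z,float);z/=np.linalg.norm(z);x=np.array(x,float);x-=z*(x@z);x/=np.linalg.norm(x)
    return np.stack([x,np.cross(z,x),z],1)
def cur():
    s=sensors.sense(); return s['tool_pos'],Ro.from_euler('xyz',s['tcp_rot'],degrees=True).as_matrix()
def plan(path,p=None,R=None,n=None):
    "path: list of (pos,R[,ncalls]); prints one line per call"
    if p is None: p,R=cur()
    for q,S,*m in path:
        rv=Ro.from_matrix(R.T@S).as_rotvec(degrees=True)
        k=m[0] if m else max(1,int(np.ceil(max(np.linalg.norm(q-p)/225,np.linalg.norm(rv)/40))))
        p0,R0=p,R
        for i in range(k):
            q1=p0+(q-p0)*(i+1)/k; R1=R0@Ro.from_rotvec(rv*(i+1)/k,degrees=True).as_matrix()
            print(np.round(np.r_[R.T@(q1-p)/10,Ro.from_matrix(R.T@R1).as_rotvec(degrees=True)],2).tolist()); p,R=q1,R1
        print('--',np.round(q,1))
KX=np.array([-.073,-.997,0]); G=np.array([532,-312,50.])
th=np.radians(40)
RG=RT(z=np.cos(th)*D+np.sin(th)*KX,x=-np.cos(th)*KX+np.sin(th)*D)
PG=G+18.7*RG[:,2]
E
python3 - <<'E'
from h import *
import pickle
a,b=pickle.load(open('s0.pkl','rb'))
f=lambda u,v,z:onplane(a,390+u/7,120+v/7,z)
c=f(286,388,136)
for n,w in dict(ptr=f(338,330,136),g=f(338,298,132),r=f(426,457,132)).items(): print(n,w,np.degrees(np.arctan2(*(w-c)[1::-1])))
print(c)
plan([(PG-90*RG[:,2],RG),(PG,RG)])
E
```

```text
ptr [535.49535355 347.53245802 136.        ] 133.66730624250624
g [517.63381027 353.83636046 132.        ] 142.99034242333346
r [590.6418513  363.61894321 132.        ] 53.51727773153125
[559.86573137 322.00116321 136.        ]
[14.53, -6.35, 4.21, -8.04, -11.67, -22.04]
[16.39, -0.63, 0.5, -8.04, -11.67, -22.04]
[15.2, 5.69, -2.41, -8.04, -11.67, -22.04]
-- [ 535.3 -266.3  104.6]
[-0.0, -0.0, 9.0, 0.0, 0.0, 0.0]
-- [ 531.1 -324.    35.7]
```

play_rows:
  motion:
    - [[4.8,-2.1,1.4,-2.7,-3.9,-7.3],[9.7,-4.2,2.8,-5.4,-7.8,-14.7],[14.53,-6.35,4.21,-8.04,-11.67,-22.04],[14.53,-6.35,4.21,-8.04,-11.67,-22.04]]
  jaw: 1

```text
time: 0.55
tool_pos: [296.7, -466.3, 186.0]
tcp_rot: [174.5, 12.9, 38.9]
ft_force: [-0.9, 1.2, 0.0]
finger_gap: 85.3
grip_force: 0.0
```

play_rows:
  motion:
    - [[5.4,-0.2,0.17,-2.7,-3.9,-7.3],[10.9,-0.4,0.33,-5.4,-7.8,-14.7],[16.39,-0.63,0.5,-8.04,-11.67,-22.04],[16.39,-0.63,0.5,-8.04,-11.67,-22.04]]

```text
time: 0.95
tool_pos: [416.7, -364.2, 144.2]
tcp_rot: [174.0, 27.0, 60.9]
ft_force: [-0.3, 1.1, 0.2]
finger_gap: 85.4
grip_force: 0.0
```

play_rows:
  motion:
    - [[5.1,1.9,-0.8,-2.7,-3.9,-7.3],[10.1,3.8,-1.6,-5.4,-7.8,-14.7],[15.2,5.69,-2.41,-8.04,-11.67,-22.04],[15.2,5.69,-2.41,-8.04,-11.67,-22.04],[15.2,5.69,-2.41,-8.04,-11.67,-22.04]]

```text
time: 1.45
tool_pos: [536.0, -265.5, 103.6]
tcp_rot: [-179.9, 40.0, 86.0]
ft_force: [-0.9, 0.4, 0.4]
finger_gap: 85.4
grip_force: 0.0
```

Run:
```python
from h import *
np.set_printoptions(precision=2,suppress=True)
s=sensors.sense();w=wcam(s,optics.snapshot('wrist'))
print(s['joint_pos'],s['tool_pos'],s['ft_force'],s['time'])
im=w['pixels'][:,:,::-1].copy()
for d in (0,50,130):
    x=G+KX*(d-50); u=proj(w,x); print(d,u); cv2.circle(im,tuple(int(k) for k in u),3,(255,0,255),-1)
cv2.imwrite('pics/w1.png',im)
plan([(PG,RG)])
```

```text
[ -8.57  12.5  103.19 -43.76  67.94  14.  ] [ 535.96 -265.46  103.64] [-0.89  0.38  0.41] 1.45
0 [276.97 181.25]
50 [276.76 224.32]
130 [276.56 267.46]
[0.05, 0.01, 8.96, -0.08, 0.04, -0.02]
-- [ 531.1 -324.    35.7]
```

View pics/w1.png

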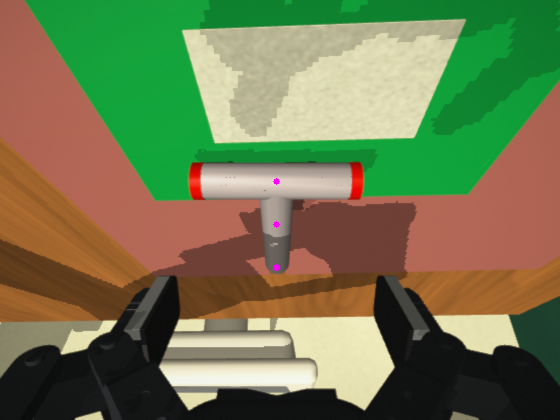

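The wrist view shows the bar at (277,181) and the shank under my predicted points, so the grasp is aligned.

play_rows:
  motion:
    - [[0.02,0,3,0,0,0],[0.03,0,6,0,0,0],[0.05,0.01,8.96,0,0,0],[0.05,0.01,8.96,0,0,0]]

```text
time: 1.9
tool_pos: [527.1, -327.4, 33.8]
tcp_rot: [-179.7, 40.0, 85.6]
ft_force: [-1.3, 0.3, -1.2]
finger_gap: 85.3
grip_force: 0.0
```

play_rows:
  motion:
    - [[0,0,0,0,0,0],[0,0,0,0,0,0],[0,0,0,0,0,0],[0,0,0,0,0,0],[0,0,0,0,0,0]]
  jaw: 0
  squeeze: 70

```text
time: 2.4
tool_pos: [532.2, -323.7, 37.2]
tcp_rot: [179.9, 40.1, 85.8]
ft_force: [-0.6, 3.4, 4.0]
finger_gap: 18.4
grip_force: 68.1
```

play_rows:
  motion:
    - [[0,0,0,0,0,0],[0,0,0,0,0,0],[0,0,0,0,0,0]]

```text
time: 2.7
tool_pos: [532.2, -323.7, 37.1]
tcp_rot: [179.9, 40.1, 85.8]
ft_force: [-1.1, 3.5, 5.9]
finger_gap: 18.0
grip_force: 68.3
```

```bash
cat >> h.py <<'E'
LM=np.array([560,320,132.])
def lockpose(tipz,az=-1.,lm=None):
    "tool pose for key upright held at 50 mm, tool z azimuth az"
    d=np.array([np.cos(np.radians(az)),np.sin(np.radians(az)),0])
    R=RT(z=np.cos(th)*d+np.sin(th)*D,x=-np.cos(th)*D+np.sin(th)*d)
    l=LM if lm is None else lm
    return np.r_[l[:2],tipz+80]+18.7*R[:,2],R
E
python3 - <<'E'
from h import *
s=sensors.sense();print(s['joint_pos'],s['tool_pos'],s['finger_gap'],s['ft_force'])
p,R=cur()
up=p+[0,20,150]
P1,R1=lockpose(132+70)
for az in(-1,89):
  print('az',az);P1,R1=lockpose(132+75,az)
  plan([(up,R,1),(P1+[-60,-100,60],R1),(P1,R1)])
E
```

```text
[-14.53244388  19.14240983 103.52912142 -47.48540925  59.22710013
  15.68774019] [ 532.18678425 -323.73429126   37.14451095] 18.033471107874256 [-1.14050973  3.5388312   5.91909554]
az -1
[-8.14, -0.12, -12.76, 0.0, 0.0, 0.0]
-- [ 532.2 -303.7  187.1]
[10.1, -1.85, -14.95, -2.7, 23.58, 31.45]
[12.77, -7.76, -10.29, -2.7, 23.58, 31.45]
[10.05, -13.89, -5.93, -2.7, 23.58, 31.45]
-- [514.3 219.7 335. ]
[-0.85, -10.1, 8.32, -0.0, -0.0, -0.0]
-- [574.3 319.7 275. ]
az 89
[-8.14, -0.12, -12.76, 0.0, 0.0, 0.0]
-- [ 532.2 -303.7  187.1]
[10.45, -2.35, -15.24, 0.13, 30.02, -1.16]
[16.72, -2.1, -7.95, 0.13, 30.02, -1.16]
[18.49, -1.74, 1.49, 0.13, 30.02, -1.16]
-- [500.3 234.3 335. ]
[1.9, 5.82, 11.6, -0.0, 0.0, -0.0]
-- [560.3 334.3 275. ]
```

play_rows:
  motion:
    - [[-2,0,-3.2,0,0,0],[-4,-0.1,-6.4,0,0,0],[-6.1,-0.1,-9.6,0,0,0],[-8.14,-0.12,-12.76,0,0,0],[-8.14,-0.12,-12.76,0,0,0]]

```text
time: 3.2
tool_pos: [534.9, -304.3, 193.1]
tcp_rot: [179.3, 40.2, 85.4]
ft_force: [1.1, -0.9, -1.6]
finger_gap: 18.0
grip_force: 69.0
```

play_rows:
  motion:
    - [[2.1,-0.5,-3,0,6,-0.2],[4.2,-0.9,-6.1,0,12,-0.5],[6.3,-1.4,-9.1,0,18,-0.7],[8.4,-1.9,-12.2,0.1,24,-0.9],[10.45,-2.35,-15.24,0.13,30.02,-1.16]]

```text
time: 3.7
tool_pos: [520.6, -122.8, 235.2]
tcp_rot: [-179.3, 9.8, 87.0]
ft_force: [0.6, -0.2, -3.8]
finger_gap: 17.9
grip_force: 68.9
```

play_rows:
  motion:
    - [[3.3,-0.4,-1.6,0,6,-0.2],[6.7,-0.8,-3.2,0,12,-0.5],[10,-1.3,-4.8,0,18,-0.7],[13.4,-1.7,-6.4,0.1,24,-0.9],[16.72,-2.1,-7.95,0.13,30.02,-1.16]]

```text
time: 4.2
tool_pos: [510.3, 55.9, 284.6]
tcp_rot: [-179.3, -20.2, 87.7]
ft_force: [0.1, 0.0, -3.3]
finger_gap: 18.4
grip_force: 68.9
```

play_rows:
  motion:
    - [[3.7,-0.3,0.3,0,6,-0.2],[7.4,-0.7,0.6,0,12,-0.5],[11.1,-1,0.9,0,18,-0.7],[14.8,-1.4,1.2,0.1,24,-0.9],[18.49,-1.74,1.49,0.13,30.02,-1.16]]

```text
time: 4.7
tool_pos: [499.8, 234.9, 333.6]
tcp_rot: [-179.7, -50.2, 88.7]
ft_force: [-0.1, 0.3, -2.7]
finger_gap: 18.1
grip_force: 69.0
```

play_rows:
  motion:
    - [[0,0,0,0,0,0],[0,0,0,0,0,0]]

```text
time: 4.9
tool_pos: [499.4, 233.9, 332.4]
tcp_rot: [-179.6, -49.9, 88.7]
ft_force: [0.5, 1.0, -2.2]
finger_gap: 18.4
grip_force: 69.1
```

Run:
```python
from h import *
np.set_printoptions(precision=2,suppress=True)
s=sensors.sense();w=wcam(s,optics.snapshot('wrist'));b=optics.snapshot('side');a=optics.snapshot('scene')
import pickle; pickle.dump((s,w,a,b),open('s1.pkl','wb'))
print(s['joint_pos'],s['tool_pos'],s['tcp_rot'],s['ft_force'],s['time'],s['finger_gap'])
im=np.hstack([w['pixels'],b['pixels'][20:440,150:390]])[:,:,::-1]
cv2.imwrite('pics/w2.png',im)
P1,R1=lockpose(132+75,89); print(P1+[-60,-100,60],R1)
```

```text
[-11.13  -7.72 103.46  49.03  94.14 -10.73] [499.39 233.88 332.42] [-179.6   -49.95   88.67] [ 0.53  1.03 -2.24] 4.9 18.355476049430806Traceback (most recent call last):
  File "<stdin>", line 6, in <module>
    return _nx.concatenate(arrs, 1, dtype=dtype, casting=casting)
           ~~~~~~~~~~~~~~~^^^^^^^^^^^^^^^^^^^^^^^^^^^^^^^^^^^^^^^
ValueError: all the input array dimensions except for the concatenation axis must match exactly, but along dimension 0, the array at index 0 has size 420 and the array at index 1 has size 400
```

Run:
```python
from h import *
import pickle; s,w,a,b=pickle.load(open('s1.pkl','rb'))
B=b['pixels'][0:180,150:390]; A=a['pixels'][60:240,300:540]
im=np.hstack([w['pixels'],np.vstack([A,B,np.zeros((60,240,3),np.uint8)])])[:,:,::-1]
cv2.imwrite('pics/w2.png',im)
```

```text
(no output)
```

View pics/w2.png

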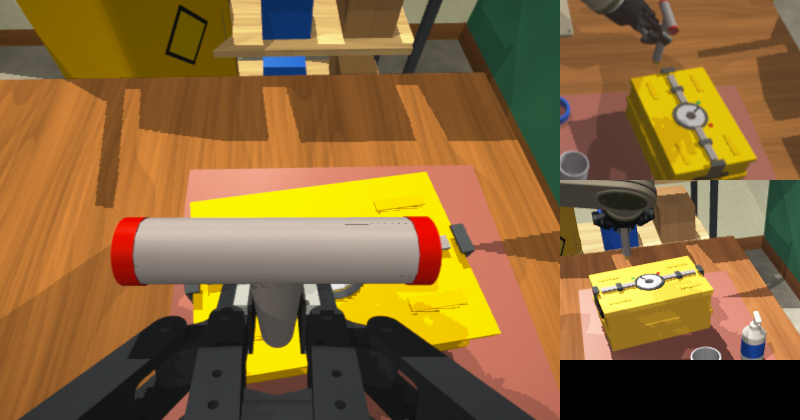

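The wrist view is blocked by the bar (x 112–440, y 217–285); I'll judge the lock alignment from the two fixed cameras, close above the dial.

Run:
```python
from h import *
P1,R1=lockpose(132+20,89,np.array([560,319,132.])); plan([(P1+[0,0,50],R1,1),(P1,R1,1)])
```

```text
[1.61, 5.82, 11.85, -0.01, 0.06, -0.1]
-- [560.3 333.3 270. ]
[-3.83, 0.0, 3.21, 0.0, 0.0, 0.0]
-- [560.3 333.3 220. ]
```

play_rows:
  motion:
    - [[0.5,1.9,3.95,0,0,0],[1.1,3.9,7.9,0,0,0],[1.61,5.82,11.85,0,0,0],[1.61,5.82,11.85,0,0,0]]

```text
time: 5.45
tool_pos: [559.3, 336.4, 265.9]
tcp_rot: [-179.4, -49.9, 88.6]
ft_force: [-1.3, 0.7, -3.0]
finger_gap: 18.1
grip_force: 69.3
```

play_rows:
  motion:
    - [[-1.9,0,1.6,0,0,0],[-3.83,0,3.21,0,0,0],[-3.83,0,3.21,0,0,0],[-3.83,0,3.21,0,0,0],[-3.83,0,3.21,0,0,0]]

```text
time: 5.95
tool_pos: [561.1, 333.7, 222.7]
tcp_rot: [179.9, -50.0, 89.0]
ft_force: [1.0, 0.0, -2.0]
finger_gap: 18.1
grip_force: 69.4
```

Run:
```python
from h import *
import pickle
a0,b0=pickle.load(open('s0.pkl','rb'))
s=sensors.sense();b=optics.snapshot('side');a=optics.snapshot('scene')
pickle.dump((s,a,b),open('s2.pkl','wb'))
print(s['joint_pos'],s['tool_pos'],s['tcp_rot'],s['ft_force'],s['time'],s['finger_gap'])
f=lambda c,u,v:cv2.resize(c['pixels'][v:v+60,u:u+80,::-1],(400,300),interpolation=cv2.INTER_CUBIC)
cv2.imwrite('pics/c3.png',np.vstack([np.hstack([f(a0,390,145),f(a,390,145)]),np.hstack([f(b0,200,75),f(b,200,75)])]))
```

```text
[  0.30503355   7.38275902 100.34304397  51.66949083  77.65040092
 -13.00733237] [561.05960145 333.73604032 222.700649  ] [179.86637017 -50.04378567  89.03921601] [ 1.01907155  0.02402542 -2.02234936] 5.95 18.149926839186502
```

View pics/c3.png

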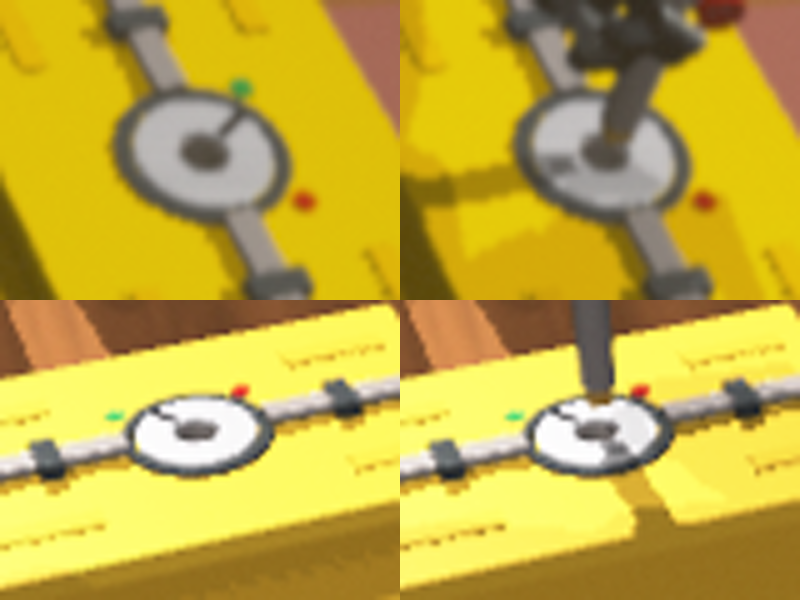

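Top row: hole centre at crop (204,152), key tip at about (213,136); bottom row: hole at (195,130), tip at about (199,97). The brass tip hovers nearly over the hole.

Run:
```python
from h import *
import pickle
np.set_printoptions(precision=1,suppress=True)
s,a,b=pickle.load(open('s2.pkl','rb'))
from scipy.optimize import least_squares
pa=lambda u,v:np.array([390+u/5,145+v/5]); pb=lambda u,v:np.array([200+u/5,75+v/5])
def tri(x,y): return least_squares(lambda X:np.r_[proj(a,X)-x,proj(b,X)-y],[560,320,140]).x
h=tri(pa(204,152),pb(195,130)); t=tri(pa(213,136),pb(199,97)); print(h,t,t-h)
for z in(145,150,155): print(z,onplane(a,*pa(213,136),z)-onplane(a,*pa(204,152),136),onplane(b,*pb(199,97),z)-onplane(b,*pb(195,130),136))
```

```text
[558.6 322.6 134.5] [563.3 321.  153.9] [ 4.6 -1.6 19.4]
145 [-2.3  2.7  9. ] [ 6.1 18.7  9. ]
150 [ 1.7  0.2 14. ] [ 5.  10.1 14. ]
155 [ 5.7 -2.3 19. ] [ 4.   1.5 19. ]
```

play_rows:
  motion:
    - [[0.1,-0.46,0.12,0,0,0],[0.1,-0.46,0.12,0,0,0],[-0.8,-0.46,0.9,0,0,0],[-1.58,-0.46,1.54,0,0,0],[-1.58,-0.46,1.54,0,0,0]]

```text
time: 6.55
tool_pos: [554.9, 335.2, 195.7]
tcp_rot: [-179.7, -49.9, 88.7]
ft_force: [3.0, -3.1, -5.3]
finger_gap: 18.0
grip_force: 69.4
```

play_rows:
  motion:
    - [[-0.2,0,0.16,0,0,0],[-0.38,0,0.32,0,0,0],[-0.57,0,0.48,0,0,0],[-0.57,0,0.48,0,0,0]]

```text
time: 6.95
tool_pos: [555.8, 335.6, 190.9]
tcp_rot: [-179.9, -50.0, 88.9]
ft_force: [3.9, -1.1, -3.7]
finger_gap: 17.7
grip_force: 69.7
```

play_rows:
  motion:
    - [[-0.15,0,0.13,0,0,0],[-0.31,0,0.26,0,0,0],[-0.46,0,0.39,0,0,0],[-0.46,0,0.39,0,0,0]]

```text
time: 7.35
tool_pos: [556.7, 336.6, 189.4]
tcp_rot: [179.7, -50.3, 89.2]
ft_force: [-4.2, -7.0, 18.2]
finger_gap: 18.4
grip_force: 71.3
```

Run:
```python
from h import *
import pickle
a0,b0=pickle.load(open('s0.pkl','rb'))
s=sensors.sense();b=optics.snapshot('side');a=optics.snapshot('scene')
pickle.dump((s,a,b),open('s3.pkl','wb'))
print(s['tool_pos'],s['tcp_rot'],s['ft_force'],s['wrist_torque'])
f=lambda c,u,v:cv2.resize(c['pixels'][v:v+60,u:u+80,::-1],(400,300),interpolation=cv2.INTER_CUBIC)
cv2.imwrite('pics/c4.png',np.hstack([f(a,390,135),f(b,200,65)]))
```

```text
[556.68276474 336.56767101 189.42659727] [179.74620152 -50.25188337  89.21621936] [-4.19714513 -6.95453882 18.21586936] [0.67948237 0.64912875 0.43950846]
```

View pics/c4.png

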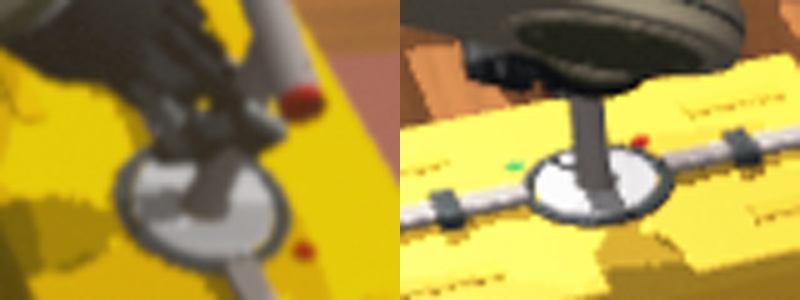

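The shoulder is touching near the well's edge (force 20 N). Shank in the side crop is roughly at (590,120)→(599,180); compare with the ideal vertical axis over the hole.

Run:
```python
from h import *
import pickle
np.set_printoptions(precision=1,suppress=True)
s,a,b=pickle.load(open('s3.pkl','rb'))
for z in(136,145,155,165):
    X=[558.6,322.6,z]
    print(z,(proj(a,X)-[390,135])*5,(proj(b,X)-[200,65])*5+[400,0])
# shank intensity profile in side/scene rows
for nm,c,rows,cols in(('side',b,(88,92,96,99),range(228,250)),('scene',a,(168,171,174),range(420,448))):
    for v in rows: print(nm,v,cols[0],c['pixels'][v,cols[0]:cols[-1]+1].astype(int).sum(1)//3)
```

```text
136 [204.8 200.1] [594.6 177.5]
145 [209.7 188.1] [593.3 163. ]
155 [215.2 174.7] [591.8 146.8]
165 [220.8 161. ] [590.3 130.4]
side 88 228 [203 204 203 203 203 189 112  86  89  90  86  83  74 199 202 202 202 202
 202 202 202 202]
side 92 228 [204 204 204 204 203 203 134  83  89  91  87  85  77 143 200 202 197 196
 177 144 137 150]
side 96 228 [184 148  99 114 232 244 198 106  87  91  86  87  80 107 227 235 235 225
 215 210 154  88]
side 99 228 [240 251 252 249 241 236 180 108  89  89  89  88  83  74 148 213 235 235
 234 235 235 236]
scene 168 420 [172 154 143 139 140 145 149 149 134  88  64  66  69  74  75  77  80  93
 117 122 110 101 117 135 138 145 147 147]
scene 171 420 [181 181 177 178 179 184 179 154 110  77  71  72  74  75  77  85 112 160
 188 194 193 177 135  97  98 123 139 144]
scene 174 420 [111 109 101  99  96  90  82  71  69  72  73  75  78  78  84 112 159 185
 191 191 192 192 190 172 122  89  97 125]
```

play_rows:
  motion:
    - [[0.06,0,0.08,0,0,0],[0.06,0,0.08,0,0,0],[0.06,0.1,0.08,0,0,0],[0.06,0.1,0.08,0,0,0]]

```text
time: 7.85
tool_pos: [557.2, 337.4, 189.4]
tcp_rot: [179.8, -50.2, 89.2]
ft_force: [-7.1, -9.3, 20.9]
finger_gap: 18.0
grip_force: 71.3
```

play_rows:
  motion:
    - [[0.06,0,0.08,0,0,0],[0.06,0,0.08,0,0,0],[0.06,-0.1,0.08,0,0,0],[0.06,-0.1,0.08,0,0,0]]

```text
time: 8.25
tool_pos: [557.4, 338.3, 189.3]
tcp_rot: [179.6, -50.2, 89.3]
ft_force: [0.1, -6.0, 15.9]
finger_gap: 18.1
grip_force: 70.9
```

play_rows:
  motion:
    - [[0,-0.08,0,0,0,0],[0,-0.16,0,0,0,0],[0,-0.2,0,0,0,0],[-0.06,-0.2,-0.08,0,0,0],[-0.06,-0.2,-0.08,0,0,0]]

```text
time: 8.75
tool_pos: [556.6, 337.2, 189.5]
tcp_rot: [179.4, -50.2, 89.3]
ft_force: [6.1, -2.3, 11.2]
finger_gap: 18.3
grip_force: 70.1
```

play_rows:
  motion:
    - [[0,0.08,0,0,0,0],[0,0.16,0,0,0,0],[0,0.24,0,0,0,0],[0,0.32,0,0,0,0],[0,0.4,0,0,0,0]]

```text
time: 9.25
tool_pos: [558.2, 337.8, 189.2]
tcp_rot: [179.8, -50.3, 89.2]
ft_force: [-5.2, -5.1, 16.5]
finger_gap: 18.1
grip_force: 71.8
```

play_rows:
  motion:
    - [[-0.06,0,-0.08,0,0,0],[-0.06,-0.08,-0.08,0,0,0],[-0.06,-0.16,-0.08,0,0,0],[-0.06,-0.24,-0.08,0,0,0],[-0.06,-0.32,-0.08,0,0,0]]

```text
time: 9.75
tool_pos: [556.8, 336.7, 189.4]
tcp_rot: [179.5, -50.2, 89.3]
ft_force: [7.2, 0.1, 11.3]
finger_gap: 18.0
grip_force: 70.1
```

play_rows:
  motion:
    - [[0.3,0,-0.26,0,0,0],[0.46,0.12,-0.39,0,0,0],[0.46,0.12,-0.39,0,0,0],[0.46,0.12,-0.39,0,0,0]]

```text
time: 10.15
tool_pos: [556.2, 335.8, 191.6]
tcp_rot: [180.0, -50.0, 89.0]
ft_force: [5.0, -0.4, -2.2]
finger_gap: 18.0
grip_force: 69.1
```

```bash
cat > loc.py <<'E'
from h import *
import pickle
from scipy.optimize import least_squares
np.set_printoptions(precision=2,suppress=True)
a0,b0=pickle.load(open('s0.pkl','rb'))
def dial(c,u,v,show=0):
    g=c['pixels'].astype(int); m=((g[:,:,2]>.75*g[:,:,0])&(g.sum(2)>330)).astype(np.uint8) # white face
    n,l,st,ce=cv2.connectedComponentsWithStats(m); 
    k=[i for i in range(1,n) if abs(ce[i]-[u,v]).max()<8 and st[i,4]>60]; k=max(k,key=lambda i:st[i,4])
    cs,_=cv2.findContours((l==k).astype(np.uint8),cv2.RETR_EXTERNAL,cv2.CHAIN_APPROX_NONE)
    return k,st[k],cv2.fitEllipse(cv2.convexHull(max(cs,key=len)))
E
python3 - <<'E'
from loc import *
s=sensors.sense();b=optics.snapshot('side');a=optics.snapshot('scene');pickle.dump((s,a,b),open('s4.pkl','wb'))
print(s['tool_pos'],s['tcp_rot'],s['ft_force'])
for c,u,v in((a0,430.5,175),(b0,238.7,100.7)): print(dial(c,u,v))
for nm,c,rows,cols in(('side',b,(84,88,92,94,96,98,100,102,104),range(228,250)),('scene',a,(164,166,168,170,172,174,176,178),range(418,446))):
    for v in rows: print(nm,v,cols[0],*(c['pixels'][v,cols[0]:cols[-1]+1].astype(int).sum(1)//3))
E
```

```text
[556.16 335.78 191.57] [179.95 -50.03  88.97] [ 4.99 -0.36 -2.16]
(8, array([416, 164,  30,  36, 540], dtype=int32), ((434.07049560546875, 180.869140625), (25.580406188964844, 42.40903091430664), 135.36309814453125))Traceback (most recent call last):
  File "<stdin>", line 4, in <module>
  File "loc.py", line 9, in dial
    k=[i for i in range(1,n) if abs(ce[i]-[u,v]).max()<8 and st[i,4]>60]; k=max(k,key=lambda i:st[i,4])
                                                                            ~~~^^^^^^^^^^^^^^^^^^^^^^^^
ValueError: max() iterable argument is empty
```

play_rows:
  motion:
    - [[0,0.15,0,0,0,0],[0,0.3,0,0,0,0],[0,0.4,0,0,0,0],[0,0.4,0,0,0,0]]

```text
time: 10.65
tool_pos: [558.9, 335.9, 190.6]
tcp_rot: [-179.8, -50.0, 88.8]
ft_force: [0.7, -0.1, -2.5]
finger_gap: 18.1
grip_force: 69.6
```

play_rows:
  motion:
    - [[0,-0.2,0,0,0,0],[0,-0.4,0,0,0,0],[0,-0.5,0,0,0,0],[0,-0.5,0,0,0,0]]

```text
time: 11.05
tool_pos: [555.8, 335.3, 191.2]
tcp_rot: [179.8, -50.0, 89.0]
ft_force: [7.5, 1.1, -6.0]
finger_gap: 17.8
grip_force: 68.8
```

play_rows:
  motion:
    - [[0,0.25,0,0,0,0],[0.13,0.25,0.15,0,0,0],[0.19,0.25,0.23,0,0,0],[0.19,0.25,0.23,0,0,0]]

```text
time: 11.45
tool_pos: [557.3, 338.4, 191.0]
tcp_rot: [-180.0, -50.0, 88.9]
ft_force: [2.6, -5.1, -2.4]
finger_gap: 18.1
grip_force: 69.4
```

play_rows:
  motion:
    - [[-0.13,0,-0.15,0,0,0],[-0.26,0,-0.31,0,0,0],[-0.39,0,-0.46,0,0,0],[-0.39,0,-0.46,0,0,0]]

```text
time: 11.85
tool_pos: [556.8, 333.2, 191.5]
tcp_rot: [-179.9, -50.1, 88.9]
ft_force: [3.7, 4.5, -3.2]
finger_gap: 18.1
grip_force: 69.5
```

play_rows:
  motion:
    - [[0.19,0,0.23,0,0,0],[0.19,0.2,0.23,0,0,0],[0.19,0.4,0.23,0,0,0],[0.19,0.55,0.23,0,0,0],[0.19,0.55,0.23,0,0,0]]

```text
time: 12.35
tool_pos: [562.2, 335.5, 190.7]
tcp_rot: [-179.8, -50.0, 88.9]
ft_force: [-1.2, 0.7, -2.4]
finger_gap: 18.1
grip_force: 69.6
```

play_rows:
  motion:
    - [[0,0,0,0,0,0],[0,0,0,0,0,0]]

```text
time: 12.55
tool_pos: [562.3, 335.5, 190.8]
tcp_rot: [-179.9, -50.0, 88.9]
ft_force: [-0.5, 0.3, -2.1]
finger_gap: 18.1
grip_force: 69.6
```

play_rows:
  motion:
    - [[0,0.1,0,0,0,0],[0,0.2,0,0,0,0],[0,0.2,0,0,0,0],[0,0.2,0,0,0,0]]

```text
time: 12.95
tool_pos: [563.2, 335.9, 190.8]
tcp_rot: [-179.7, -50.0, 88.8]
ft_force: [-5.5, -0.5, 0.8]
finger_gap: 18.0
grip_force: 70.7
```

Run:
```python
from loc import *
s=sensors.sense();b=optics.snapshot('side');a=optics.snapshot('scene');pickle.dump((s,a,b),open('s5.pkl','wb'))
print(s['tool_pos'],s['ft_force'])
f=lambda c,u,v:cv2.resize(c['pixels'][v:v+40,u:u+50,::-1],(400,320),interpolation=cv2.INTER_CUBIC)
cv2.imwrite('pics/c5.png',np.hstack([f(a,405,150),f(b,215,75)]))
```

```text
[563.17 335.86 190.77] [-5.48 -0.49  0.81]
```

View pics/c5.png

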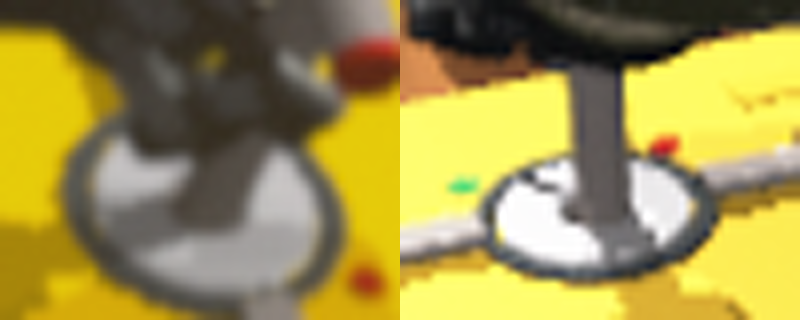

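The key stands in the dial's hole near its +x edge (side crop: hole edge showing at (572,212) left of the shank). Contact probing puts the centre at x≈559.7, y≈335.8 (TCP).

play_rows:
  motion:
    - [[0.02,-0.25,0.02,0,0,0],[0.02,-0.46,0.02,0,0,0],[0.02,-0.46,0.02,0,0,0],[-0.2,-0.46,0.2,0,0,0],[-0.4,-0.46,0.37,0,0,0]]

```text
time: 13.55
tool_pos: [560.0, 335.8, 185.4]
tcp_rot: [-179.9, -50.0, 88.9]
ft_force: [-0.4, 0.0, -2.2]
finger_gap: 18.5
grip_force: 69.9
```

play_rows:
  motion:
    - [[-0.2,0,0.16,0,0,0],[-0.38,0,0.32,0,0,0],[-0.38,0,0.32,0,0,0],[-0.38,0,0.32,0,0,0]]

```text
time: 13.95
tool_pos: [559.7, 335.9, 180.4]
tcp_rot: [-179.9, -50.0, 88.9]
ft_force: [0.2, 0.6, -1.7]
finger_gap: 18.0
grip_force: 69.9
```

play_rows:
  motion:
    - [[-0.25,0,0.21,0,0,0],[-0.5,0,0.42,0,0,0],[-0.77,0,0.64,0,0,0],[-0.77,0,0.64,0,0,0]]

```text
time: 14.35
tool_pos: [559.4, 335.8, 169.6]
tcp_rot: [-179.8, -50.0, 88.8]
ft_force: [0.5, -0.4, -1.2]
finger_gap: 18.0
grip_force: 69.8
```

play_rows:
  motion:
    - [[-0.15,0,0.13,0,0,0],[-0.31,0,0.26,0,0,0],[-0.31,0,0.26,0,0,0]]

```text
time: 14.65
tool_pos: [559.5, 335.8, 166.1]
tcp_rot: [-179.8, -50.0, 88.9]
ft_force: [0.7, 0.1, -3.1]
finger_gap: 17.7
grip_force: 69.8
```

play_rows:
  motion:
    - [[-0.15,0,0.13,0,0,0],[-0.31,0,0.26,0,0,0],[-0.31,0,0.26,0,0,0]]

```text
time: 14.95
tool_pos: [559.6, 335.8, 162.0]
tcp_rot: [-179.8, -50.0, 88.9]
ft_force: [-0.4, -0.5, -2.5]
finger_gap: 18.1
grip_force: 69.8
```

play_rows:
  motion:
    - [[-0.15,0,0.13,0,0,0],[-0.31,0,0.26,0,0,0],[-0.4,0,0.34,0,0,0],[-0.4,0,0.34,0,0,0]]

```text
time: 15.35
tool_pos: [560.2, 336.3, 160.0]
tcp_rot: [180.0, -50.2, 89.1]
ft_force: [-7.9, -5.9, 12.6]
finger_gap: 18.0
grip_force: 71.8
```

The key went straight home (stop at TCP z≈160, i.e. 29.4 mm below the first shoulder contact at lid level). Now release and regrip the bar from above.

play_rows:
  motion:
    - [[0.15,0,-0.13,0,0,0],[0.15,0,-0.13,0,0,0],[0.15,0,-0.13,0,0,0]]

```text
time: 15.65
tool_pos: [560.0, 336.0, 160.1]
tcp_rot: [-180.0, -50.1, 89.0]
ft_force: [-2.6, -3.2, 6.3]
finger_gap: 18.3
grip_force: 70.2
```

play_rows:
  motion:
    - [[0,0,0,0,0,0],[0,0,0,0,0,0],[0,0,0,0,0,0],[0,0,0,0,0,0],[0,0,0,0,0,0]]
  jaw: 1

```text
time: 16.15
tool_pos: [559.7, 335.9, 159.0]
tcp_rot: [-179.9, -50.0, 88.9]
ft_force: [-0.1, -0.4, 0.8]
finger_gap: 85.4
grip_force: 0.0
```

play_rows:
  motion:
    - [[0,0,-3,0,0,0],[0,0,-7,0,0,0],[0,0,-11,0,0,0],[0,0,-13,0,0,0],[0,0,-13,0,0,0]]

```text
time: 16.65
tool_pos: [560.0, 234.2, 245.4]
tcp_rot: [179.7, -50.0, 89.1]
ft_force: [0.7, 0.2, -0.1]
finger_gap: 85.4
grip_force: 0.0
```

Run:
```python
from h import *
s=sensors.sense();print(s['joint_pos'],s['tool_pos'],s['tcp_rot'],s['finger_gap'],s['ft_force'])
yaw=np.radians(179.5); R=RT(z=D,x=[np.cos(yaw),np.sin(yaw),0]); P=np.array([559.5,321.5,202.])
plan([(P+[0,-40,130],R,3),(P+[0,0,70],R,1),(P,R,1)])
b=optics.snapshot('side');cv2.imwrite('pics/c6.png',cv2.resize(b['pixels'][20:180,140:380,::-1],(780,520)))
```

```text
[ -9.9458443    5.49762664  99.81487401  49.3399769   86.59458057
 -17.44918048] [559.96285891 234.24984979 245.37314474] [179.68629224 -49.98222961  89.06004435] 85.44213164386356 [ 0.74479716  0.186219   -0.08909475]
[3.22, -0.04, -0.65, 13.15, -12.9, -28.09]
[2.68, 1.2, -1.47, 13.15, -12.9, -28.09]
[1.49, 1.81, -2.31, 13.15, -12.9, -28.09]
-- [559.5 281.5 332. ]
[0.03, 4.0, 6.0, -0.0, -0.0, 0.0]
-- [559.5 321.5 272. ]
[-0.0, -0.0, 7.0, 0.0, -0.0, 0.0]
-- [559.5 321.5 202. ]
```

View pics/c6.png

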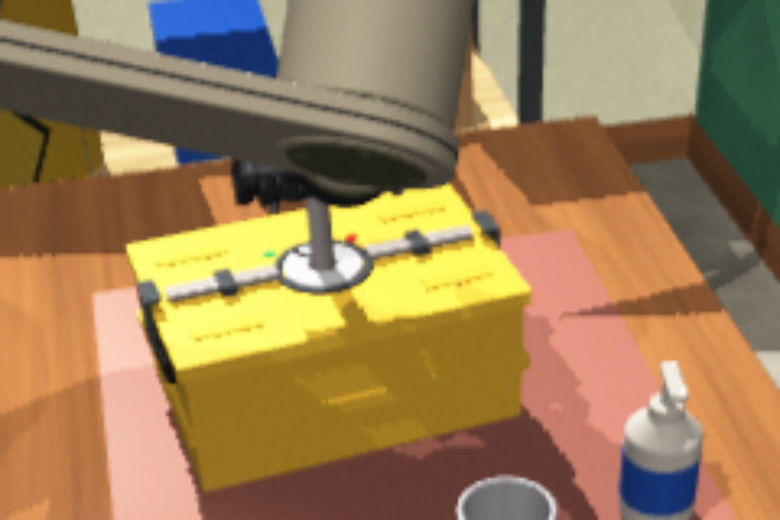

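Key stands upright in the lock at (322,235). Proceed over the bar.

play_rows:
  motion:
    - [[0.8,0,-0.2,3.3,-3.2,-7],[1.6,0,-0.3,6.6,-6.5,-14],[2.4,0,-0.5,9.9,-9.7,-21.1],[3.22,-0.04,-0.65,13.15,-12.9,-28.09]]

```text
time: 17.1
tool_pos: [557.4, 252.9, 270.1]
tcp_rot: [168.9, -33.8, 125.2]
ft_force: [-0.1, 0.5, -0.1]
finger_gap: 85.5
grip_force: 0.0
```

play_rows:
  motion:
    - [[0.7,0.3,-0.4,3.3,-3.2,-7],[1.3,0.6,-0.7,6.6,-6.5,-14],[2,0.9,-1.1,9.9,-9.7,-21.1],[2.68,1.2,-1.47,13.15,-12.9,-28.09]]

```text
time: 17.5
tool_pos: [557.3, 269.0, 299.0]
tcp_rot: [170.5, -15.7, 153.0]
ft_force: [-0.1, 0.2, -1.4]
finger_gap: 85.8
grip_force: 0.0
```

play_rows:
  motion:
    - [[0.4,0.5,-0.6,3.3,-3.2,-7],[0.7,0.9,-1.2,6.6,-6.5,-14],[1.1,1.4,-1.7,9.9,-9.7,-21.1],[1.49,1.81,-2.31,13.15,-12.9,-28.09],[1.49,1.81,-2.31,13.15,-12.9,-28.09]]

```text
time: 18.0
tool_pos: [556.4, 286.9, 329.5]
tcp_rot: [180.0, -0.2, -179.9]
ft_force: [-0.1, -0.5, 1.1]
finger_gap: 85.3
grip_force: 0.0
```

play_rows:
  motion:
    - [[0,2,3,0,0,0],[0.03,4,6,0,0,0],[0.03,4,6,0,0,0],[0.03,4,6,0,0,0]]

```text
time: 18.4
tool_pos: [556.5, 323.2, 267.1]
tcp_rot: [-180.0, -0.5, 179.6]
ft_force: [-0.1, -0.4, 0.9]
finger_gap: 85.5
grip_force: 0.0
```

Run:
```python
from h import *
np.set_printoptions(precision=2,suppress=True)
s=sensors.sense();w=wcam(s,optics.snapshot('wrist'))
print(s['joint_pos'],s['tool_pos'],s['tcp_rot'])
g=w['pixels'].astype(int); m=((g[:,:,0]>140)&(g[:,:,1]<60)&(g[:,:,2]<60)).astype(np.uint8)
n,l,st,ce=cv2.connectedComponentsWithStats(m)
for i in range(1,n):
    if st[i,4]>60: print(st[i],ce[i],onplane(w,*ce[i],221))
plan([(np.array([559.5,321.5,202.]),RT(z=D,x=[-1,.0087,0]),1)])
```

```text
[ 25.47  14.01  74.2    0.2   92.26 -64.11] [556.49 323.17 267.11] [-179.98   -0.52  179.59]
[270 170  23  13 234] [280.76 176.1 ] [517.75 326.07 221.  ]
[317 226  12  12 118] [322.43 231.43] [551.49 350.64 221.  ]
[270 302  19  13 150] [279.04 309.21] [605.34 324.71 221.  ]
[-0.25, -0.16, 6.71, 0.04, -0.34, 0.07]
-- [559.5 321.5 202. ]
```

play_rows:
  motion:
    - [[-0.1,0.1,2.5,0,0,0],[-0.1,0.1,5,0,0,0],[-0.1,0.1,7,0,0,0],[-0.1,0.1,7,0,0,0],[-0.1,0.1,7,0,0,0]]

```text
time: 18.95
tool_pos: [558.9, 324.1, 201.0]
tcp_rot: [179.9, -0.2, 179.6]
ft_force: [-1.1, -0.6, 0.5]
finger_gap: 85.6
grip_force: 0.0
```

play_rows:
  motion:
    - [[0,0,0,0,0,0],[0,0,0,0,0,0],[0,0,0,0,0,0],[0,0,0,0,0,0],[0,0,0,0,0,0]]
  jaw: 0
  squeeze: 110

```text
time: 19.45
tool_pos: [558.5, 324.5, 200.1]
tcp_rot: [180.0, -0.2, 179.7]
ft_force: [-0.1, -2.3, 1.9]
finger_gap: 17.3
grip_force: 107.3
```

play_rows:
  motion:
    - [[0,0,0,0,0,0],[0,0,0,0,0,0],[0,0,0.2,0,0,0],[0,0,0.2,0,0,0]]

```text
time: 19.85
tool_pos: [559.0, 324.5, 199.9]
tcp_rot: [179.9, -0.1, 179.6]
ft_force: [-2.1, -4.5, 13.8]
finger_gap: 17.5
grip_force: 109.1
```

Run:
```python
from h import *
s=sensors.sense();print(s['joint_pos'],s['tool_pos'],s['tcp_rot'],s['finger_gap'],s['ft_force'],s['wrist_torque'])
```

```text
[ 25.52631837  15.50079706  79.44732423   0.11213281  85.10835934
 -64.12686572] [559.04501582 324.49274828 199.87227266] [ 1.79924134e+02 -9.95777041e-02  1.79643633e+02] 17.460813119668355 [-2.13000595 -4.52543519 13.82004317] [-0.94405204  0.53321683  0.01455107]
```

play_rows:
  motion:
    - [[0,0,0,0,0,6],[0,0,0,0,0,12],[0,0,0,0,0,18],[0,0,0,0,0,24],[0,0,0,0,0,30]]

```text
time: 20.35
tool_pos: [559.2, 324.5, 199.9]
tcp_rot: [180.0, -0.1, 149.4]
ft_force: [-1.0, -3.9, 12.8]
finger_gap: 17.5
grip_force: 109.0
```

Run:
```python
from h import *
s=sensors.sense();print(s['tool_pos'],s['tcp_rot'],s['finger_gap'],s['ft_force'],s['wrist_torque'])
```

```text
[559.23049594 324.50063545 199.90000337] [ 1.79972215e+02 -9.76359076e-02  1.49417594e+02] 17.485556708817896 [-0.9665063  -3.89284756 12.77325657] [-0.94781616  0.35238797  0.2954111 ]
```

Torque 0.3 N m: the dial is turning. Continue to the stop.

play_rows:
  motion:
    - [[0,0,0,0,0,6],[0,0,0,0,0,12],[0,0,0,0,0,18],[0,0,0,0,0,24],[0,0,0,0,0,30]]

```text
time: 20.85
tool_pos: [559.6, 324.4, 199.9]
tcp_rot: [180.0, -0.1, 119.4]
ft_force: [0.8, -3.7, 11.1]
finger_gap: 17.3
grip_force: 108.7
```

play_rows:
  motion:
    - [[0,0,0,0,0,5],[0,0,0,0,0,10],[0,0,0,0,0,14],[0,0,0,0,0,18],[0,0,0,0,0,18]]

```text
time: 21.35
tool_pos: [559.9, 324.2, 199.9]
tcp_rot: [180.0, -0.1, 101.5]
ft_force: [1.1, -3.8, 11.1]
finger_gap: 18.2
grip_force: 108.4
```

Run:
```python
from h import *
s=sensors.sense();print(s['tool_pos'],s['tcp_rot'],s['finger_gap'],s['ft_force'],s['wrist_torque'])
```

```text
[559.8902864  324.23768719 199.92228585] [ 1.79983467e+02 -6.11221560e-02  1.01496771e+02] 18.161093938756224 [ 1.12448149 -3.82176918 11.09346106] [-1.17509397 -0.30192215  0.18860482]
```

play_rows:
  motion:
    - [[0,0,0,0,0,3],[0,0,0,0,0,6],[0,0,0,0,0,8],[0,0,0,0,0,8]]

```text
time: 21.75
tool_pos: [560.0, 324.1, 199.9]
tcp_rot: [180.0, -0.1, 93.6]
ft_force: [0.9, -4.7, 12.5]
finger_gap: 17.5
grip_force: 108.2
```

Run:
```python
from h import *
s=sensors.sense();print(s['tool_pos'],s['tcp_rot'],s['finger_gap'],s['ft_force'],s['wrist_torque'])
```

```text
[559.9703524  324.1315017  199.92525585] [ 1.79983862e+02 -5.33902385e-02  9.35596429e+01] 17.523954554427274 [ 0.93544016 -4.66111365 12.46408633] [-1.20229087 -0.38649866  0.27074698]
```

play_rows:
  motion:
    - [[0,0,0,0,0,2],[0,0,0,0,0,4],[0,0,0,0,0,4]]

```text
time: 22.05
tool_pos: [560.0, 324.1, 199.9]
tcp_rot: [180.0, -0.0, 89.6]
ft_force: [2.0, -5.5, 11.6]
finger_gap: 17.4
grip_force: 108.2
```

Run:
```python
from h import *
s=sensors.sense();print(s['tool_pos'],s['tcp_rot'],s['finger_gap'],s['ft_force'],s['wrist_torque'])
```

```text
[559.99077952 324.06972208 199.91152072] [ 1.79984950e+02 -4.69699619e-02  8.95641019e+01] 17.395059481094773 [ 1.99900577 -5.51612949 11.59899996] [-1.26376211 -0.48438036  0.25958104]
```

play_rows:
  motion:
    - [[0,0,0,0,0,2],[0,0,0,0,0,4],[0,0,0,0,0,4]]

```text
time: 22.35
tool_pos: [560.1, 324.0, 199.9]
tcp_rot: [180.0, -0.0, 85.6]
ft_force: [1.2, -6.0, 11.3]
finger_gap: 17.2
grip_force: 108.2
```

Run:
```python
from h import *
s=sensors.sense();print(s['tcp_rot'],s['ft_force'],s['wrist_torque'])
```

```text
[ 1.79982811e+02 -4.33172917e-02  8.55597561e+01] [ 1.17149772 -5.98487232 11.3459047 ] [-1.33035159 -0.54606024  0.26726723]
```

play_rows:
  motion:
    - [[0,0,0,0,0,2],[0,0,0,0,0,4],[0,0,0,0,0,4]]

```text
time: 22.65
tool_pos: [560.1, 324.0, 199.9]
tcp_rot: [180.0, -0.0, 81.6]
ft_force: [1.6, -6.0, 11.3]
finger_gap: 17.3
grip_force: 108.3
```

Run:
```python
from h import *
s=sensors.sense();print(s['tcp_rot'],s['ft_force'],s['wrist_torque'])
w=optics.snapshot('wrist')
import pickle; pickle.dump((s,w),open('s7.pkl','wb'))
cv2.imwrite('pics/w7.png',w['pixels'][:,:,::-1])
```

```text
[ 1.79983826e+02 -3.80807988e-02  8.15730410e+01] [ 1.62168943 -6.04082418 11.31044598] [-1.42743591 -0.57860265  0.37417545]
```

play_rows:
  motion:
    - [[0,0,0,0,0,2],[0,0,0,0,0,4],[0,0,0,0,0,4]]

```text
time: 23.0
tool_pos: [560.1, 323.9, 199.9]
tcp_rot: [180.0, -0.0, 77.6]
ft_force: [1.5, -6.0, 11.8]
finger_gap: 17.4
grip_force: 108.3
```

Run:
```python
from h import *
s=sensors.sense();print(s['tcp_rot'],s['ft_force'],s['wrist_torque'])
w=wcam(s,optics.snapshot('wrist')); g=w['pixels'].astype(int)
# red/green marks and bar ends; dark pointer search on dial face z=136 at radii
m=((g[:,:,0]>130)&(g[:,:,1]<70)&(g[:,:,2]<70)).astype(np.uint8)
n,l,st,ce=cv2.connectedComponentsWithStats(m)
for i in range(1,n):
    if st[i,4]>40: print('red',st[i],onplane(w,*ce[i],221),onplane(w,*ce[i],132))
c=np.array([559.7,322.5])
for rad in(20,24,28):
  o=[]
  for a in range(0,360,6):
    u=proj(w,[c[0]+rad*np.cos(np.radians(a)),c[1]+rad*np.sin(np.radians(a)),136]); x,y=np.round(u).astype(int)
    o.append(g[y,x].sum()//3 if 0<=x<560 and 0<=y<420 else -1)
  print(rad,*o)
```

```text
[ 1.79976995e+02 -3.31514866e-02  7.75765092e+01] [ 1.49242784 -6.01421246 11.84287257] [-1.41101482 -0.59568581  0.42410037]
red [301 147  19  19 281] [584.21366598 381.88349821 221.        ] [589.10802497 363.36030966 132.        ]
red [ 249  193   54   32 1239] [567.24183669 365.86672742 221.        ] [559.62573829 335.53708448 132.        ]
20 150 146 147 152 94 27 33 47 46 46 47 47 48 46 46 46 47 48 47 46 49 48 45 45 100 149 145 145 150 153 150 143 117 83 94 100 105 113 118 118 119 118 121 120 116 107 103 95 86 78 66 56 121 144 150 149 142 146 147 149
24 150 146 147 154 152 146 93 47 46 47 48 94 78 76 76 86 65 46 47 47 46 67 146 148 150 149 150 144 146 152 152 143 149 150 149 90 93 102 113 118 119 119 120 121 115 106 98 89 73 61 139 142 141 145 143 147 149 141 147 148
28 149 146 149 152 152 148 150 152 152 19 69 152 152 150 149 148 147 147 146 150 151 152 150 147 147 150 151 150 143 152 151 143 149 149 149 143 137 90 104 115 118 118 119 120 112 104 92 77 60 78 146 148 145 141 142 142 146 148 141 148
```

The wrist camera finds the pointer at about 54–56°, beside the red dot at 54°. Push a little more and measure finely.

```bash
cat > ptr.py <<'E'
from h import *
s=sensors.sense();print(s['tcp_rot'],s['ft_force'],s['wrist_torque'])
w=wcam(s,optics.snapshot('wrist')); g=w['pixels'].sum(2)/3
m=((w['pixels'][:,:,0]>130)&(w['pixels'][:,:,1]<70)&(w['pixels'][:,:,2]<70)).astype(np.uint8)
n,l,st,ce=cv2.connectedComponentsWithStats(m)
c=np.array([559.7,322.5])
for i in range(1,n):
    if 150<st[i,4]<600: q=onplane(w,*ce[i],132); print('red',q,np.degrees(np.arctan2(q[1]-c[1],q[0]-c[0])))
A=np.arange(40,72,1)
for rad in(27,29):
    p=np.array([proj(w,[c[0]+rad*np.cos(t),c[1]+rad*np.sin(t),136]) for t in np.radians(A)],np.float32)
    v=cv2.remap(g.astype(np.float32),p[:,0],p[:,1],1).ravel(); d=np.clip(140-v,0,None); print(rad,'ptr',(A*d).sum()/d.sum(),v.astype(int))
E
python3 ptr.py
```

```text
[ 1.79983655e+02 -2.90404427e-02  7.76238326e+01] [ 2.03450206 -5.5607954  11.2140472 ] [-1.5318691  -0.54356821  0.48392657]
red [589.08655302 363.31860114 132.        ] 54.248738060077066
27 ptr 55.734956685497934 [148 148 149 151 152 153 153 153 152 143 105  58  30  21  20  20  19  19
  19  23  43  86 126 144 149 150 150 150 151 151 151 152]
29 ptr 55.46525100229081 [151 152 153 154 153 153 152 152 150 143 111  66  30  20  19  19  19  18
  19  31  65 119 143 151 152 152 152 152 152 152 152 151]
```

play_rows:
  motion:
    - [[0,0,0,0,0,2],[0,0,0,0,0,4],[0,0,0,0,0,6],[0,0,0,0,0,6]]

```text
time: 23.5
tool_pos: [559.8, 325.1, 199.5]
tcp_rot: [-180.0, -0.1, 71.6]
ft_force: [2.9, -0.5, 8.5]
finger_gap: 17.5
grip_force: 119.2
```

```bash
python3 ptr.py
```

```text
[-1.79962641e+02 -1.27739617e-01  7.16148025e+01] [ 2.91744941 -0.47932986  8.48801844] [-0.62653142 -0.91627384  0.59620901]
red [589.11608493 363.30062276 132.        ] 54.20947191096692
27 ptr 55.64729783690317 [150 150 152 153 154 155 156 156 154 140 107  61  33  21  19  19  20  20
  20  27  50  97 132 147 151 152 152 153 153 153 154 154]
29 ptr 55.55381784635768 [153 154 155 156 156 155 155 154 153 149 119  74  36  21  20  20  19  19
  20  31  69 116 147 154 154 154 155 155 155 154 154 154]
```

The pointer no longer moves while torque rises to 0.6 N m: locked at the stop. Ease off and draw the key straight up.

play_rows:
  motion:
    - [[0,0,0,0,0,-4],[0,0,-0.3,0,0,-9],[0,0,-0.5,0,0,-9],[0,0,-0.5,0,0,-9]]

```text
time: 23.95
tool_pos: [558.6, 324.6, 199.9]
tcp_rot: [-179.7, 0.0, 80.7]
ft_force: [7.5, 3.6, -11.0]
finger_gap: 17.6
grip_force: 115.5
```

play_rows:
  motion:
    - [[0,0,-1,0,0,0],[0,0,-2,0,0,0],[0,0,-3,0,0,0],[0,0,-4.5,0,0,0],[0,0,-6,0,0,0]]

```text
time: 24.45
tool_pos: [558.4, 324.8, 264.0]
tcp_rot: [-179.8, -0.0, 80.7]
ft_force: [-0.1, -0.5, -1.8]
finger_gap: 17.3
grip_force: 117.8
```

play_rows:
  motion:
    - [[0,0,-3,0,0,0],[0,0,-6,0,0,0],[0,0,-6,0,0,0],[0,0,-6,0,0,0]]

```text
time: 24.85
tool_pos: [559.3, 324.9, 324.5]
tcp_rot: [-179.9, -0.1, 80.7]
ft_force: [0.3, 0.1, -3.2]
finger_gap: 17.7
grip_force: 117.8
```

```bash
sed -i 's/print(.red.*/pass/' ptr.py; python3 ptr.py
python3 - <<'E'
from h import *
np.set_printoptions(precision=1,suppress=True)
s=sensors.sense();w=wcam(s,optics.snapshot('wrist'));a=optics.snapshot('scene');b=optics.snapshot('side')
import pickle;pickle.dump((s,w,a,b),open('s8.pkl','wb'))
print(s['joint_pos'],s['tool_pos'],s['tcp_rot'],s['finger_gap'],s['ft_force'])
m=((w['pixels'][:,:,0]>130)&(w['pixels'][:,:,1]<70)&(w['pixels'][:,:,2]<70)).astype(np.uint8)
n,l,st,ce=cv2.connectedComponentsWithStats(m)
z=s['tool_pos'][2]+18.7
for i in range(1,n):
    if st[i,4]>60: print(st[i],ce[i],onplane(w,*ce[i],z))
C=lambda c,u,v,W:cv2.resize(c['pixels'][v:v+int(W*.75),u:u+W,::-1],(400,300),interpolation=2)
cv2.imwrite('pics/c8.png',np.vstack([np.hstack([C(w,0,0,560),C(a,370,110,120)]),np.hstack([C(b,180,20,160),C(b,260,150,80)])]))
E
```

```text
[-1.79904023e+02 -1.31263577e-01  8.06619142e+01] [ 0.25155786  0.11573836 -3.21411053] [0.00306846 0.04630976 0.0539108 ]
27 ptr 55.832366366515245 [166 167 168 169 170 171 171 169 161 147 117  85  57  39  25  23  23  25
  28  41  65  96 129 154 161 167 168 169 169 170 170 170]
29 ptr 55.69931946749947 [169 171 171 172 172 172 171 170 165 154 130  96  67  50  34  30  30  34
  34  57  84 121 154 164 169 170 170 170 171 171 170 170]
[25.5 13.9 68.7  0.2 97.7 34.9] [558.7 324.5 322.5] [-179.8   -0.    80.7] 17.612457981384 [ 0.4  0.6 -3.5]
[298 128  11  12 107] [303.  133.3] [578.5 391.7 341.2]
[ 252  216   55   40 1660] [277.1 234.2] [563.2 354.9 341.2]
```

View pics/c8.png

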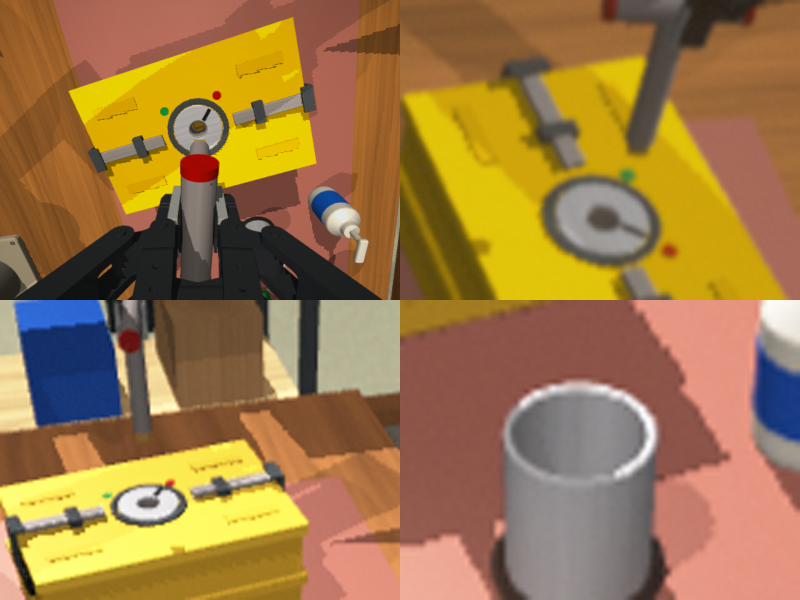

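The bolts have run out from the dial and the pointer stands at the red dot; the key hangs upright in the gripper. The pot rim spans about (503–658, 382–485) in the lower-right crop, i.e. centre near pixel (295.6,176.5) of the side image.

Run:
```python
from loc import *
a,b=a0,b0
t=least_squares(lambda X:np.r_[proj(a,X)-(312.6,223.2),proj(b,X)-(295.5,176.8)],[643,22,90]).x; print(t)
# refine: project rim circles, compare with brightness edge of outer rim
th_=np.linspace(0,2*np.pi,8,endpoint=False)
from scipy.ndimage import map_coordinates as mc
def score(x,y):
    v=0
    for c in(a,b):
        g=c['pixels'].mean(2)
        for r_,sg in((35,1),(30,-1)):
            for q in np.linspace(0,2*np.pi,48,endpoint=False):
                u=proj(c,[x+r_*np.cos(q),y+r_*np.sin(q),90]); v+=sg*mc(g,[[u[1]],[u[0]]],order=1)[0]
    return v
S=[(score(x,y),x,y) for x in range(634,654,2) for y in range(12,34,2)]; print(sorted(S)[-3:])
p=np.array([t[0],t[1],0])
R0=RT(z=D,x=[1,0,0]); f=np.radians(24); R1=RT(z=[np.sin(f),0,-np.cos(f)],x=[1,0,0])
gx=lambda c:None
plan([(p+[5,0,310],R0,3),(p+[5,0,129],R0,1),(p+[-30,0,110.5],R1,1)])
```

```text
[643.    25.02  88.31]
[(np.float64(4753.36186019507), 642, 24), (np.float64(5594.722520374283), 644, 26), (np.float64(5726.544260749921), 642, 26)]
[-9.35, 4.58, 0.33, -0.09, 0.12, 26.89]
[-6.27, 8.31, 0.32, -0.09, 0.12, 26.89]
[-1.84, 10.25, 0.33, -0.09, 0.12, 26.89]
-- [648.  25. 310.]
[-0.0, 0.0, 18.1, -0.0, -0.0, 0.0]
-- [648.  25. 129.]
[-3.5, 0.0, 1.85, 0.0, 24.0, 0.0]
-- [613.   25.  110.5]
```

play_rows:
  motion:
    - [[-2.3,1.1,0.1,0,0,6.7],[-4.7,2.3,0.2,0,0,13.4],[-7,3.4,0.2,0,0,20.2],[-9.35,4.58,0.33,-0.09,0.12,26.89]]

```text
time: 25.45
tool_pos: [588.4, 223.9, 317.4]
tcp_rot: [-179.7, 0.1, 53.5]
ft_force: [0.9, 0.3, -1.9]
finger_gap: 17.4
grip_force: 117.7
```

play_rows:
  motion:
    - [[-1.6,2.1,0.1,0,0,6.7],[-3.1,4.2,0.2,0,0,13.4],[-4.7,6.2,0.2,0,0,20.2],[-6.27,8.31,0.32,-0.09,0.12,26.89]]

```text
time: 25.85
tool_pos: [618.3, 124.1, 313.9]
tcp_rot: [-179.8, 0.0, 26.6]
ft_force: [-0.0, 0.5, -2.4]
finger_gap: 17.8
grip_force: 117.8
```

play_rows:
  motion:
    - [[-0.5,2.6,0.1,0,0,6.7],[-0.9,5.1,0.2,0,0,13.4],[-1.4,7.7,0.2,0,0,20.2],[-1.84,10.25,0.33,-0.09,0.12,26.89],[-1.84,10.25,0.33,-0.09,0.12,26.89]]

```text
time: 26.35
tool_pos: [648.5, 22.0, 309.7]
tcp_rot: [180.0, 0.0, -0.4]
ft_force: [-0.6, -1.2, -2.6]
finger_gap: 17.2
grip_force: 117.9
```

play_rows:
  motion:
    - [[0,0,0,0,0,0],[0,0,2,0,0,0],[0,0,5,0,0,0],[0,0,8,0,0,0],[0,0,8,0,0,0]]

```text
time: 26.85
tool_pos: [645.4, 26.8, 225.5]
tcp_rot: [-179.9, 0.4, 0.1]
ft_force: [-0.8, 0.5, -4.0]
finger_gap: 17.4
grip_force: 117.9
```

Run:
```python
from loc import *
s=sensors.sense();b=optics.snapshot('side');a=optics.snapshot('scene');pickle.dump((s,a,b),open('s9.pkl','wb'))
print(s['joint_pos'],s['tool_pos'],s['tcp_rot'],s['ft_force'],s['finger_gap'])
# brass tip
for nm,c in(('scene',a),('side',b)):
    u=proj(c,np.r_[s['tool_pos'][:2],s['tool_pos'][2]-109]); x,y=u.astype(int); print(nm,u)
    for v in range(y-8,y+6,2): print(v,x-10,*(c['pixels'][v,x-10:x+11].astype(int)@[1,1,-2]//1+0), '|',*(c['pixels'][v,x-10:x+11].sum(1)//3))
p,R=cur(); P=np.array([643,25,0])
R1=RT(z=[np.sin(np.radians(24)),0,-np.cos(np.radians(24))],x=[1,0,0]); R0=RT(z=D,x=[1,0,0])
plan([(P+[5,0,129],R0,1),(P+[-30,0,110.5],R1,1)])
```

```text
[-2.22 15.11 77.23  0.09 88.09 87.64] [645.39  26.81 225.48] [-179.89    0.43    0.13] [-0.77  0.47 -3.96] 17.43036457236377
scene [314.44 217.14]
209 304 93 92 91 90 86 81 59 26 11 10 10 9 11 11 16 33 50 59 59 56 57 | 125 124 126 126 128 123 103 78 70 73 74 76 79 88 98 99 89 84 84 84 84
211 304 72 63 58 41 31 27 20 11 11 11 9 8 12 14 19 34 41 51 55 57 59 | 136 143 146 153 156 142 106 77 72 74 76 76 81 92 104 108 103 93 87 85 84
213 304 11 8 7 5 3 3 8 10 12 12 13 10 11 12 10 6 7 17 26 39 46 | 170 161 144 123 112 102 81 74 72 74 75 78 84 95 111 134 148 142 128 111 96
215 304 3 3 4 3 2 4 7 13 12 10 11 14 12 13 10 3 2 2 5 7 15 | 132 115 101 92 89 87 81 74 73 75 74 79 86 95 96 92 94 105 127 151 152
217 304 1 3 4 5 4 4 12 38 52 48 45 47 47 26 8 4 1 3 5 2 4 | 116 102 92 89 90 89 86 76 73 74 76 77 81 87 87 86 85 85 85 101 130
219 304 2 2 4 3 4 3 8 22 41 44 45 44 34 17 3 1 1 2 4 5 3 | 105 92 88 89 89 89 88 85 83 82 82 82 83 84 85 85 85 83 82 82 86
221 304 3 2 2 4 3 4 2 5 3 2 3 5 3 0 4 3 3 1 3 3 5 | 89 88 89 91 90 89 90 90 90 89 90 87 87 88 87 86 85 83 82 81 79
side [296.39 167.07]
159 286 56
[... 415 characters left out ...]
51 55 55 56 54 56 33 16 12 14 12 10 8 11 31 50 56 54 53 52 55 | 70 69 67 69 68 68 77 97 103 108 109 103 97 88 74 70 69 70 69 69 71
167 286 54 56 45 31 5 4 4 30 76 108 98 98 112 133 9 13 38 51 54 54 54 | 69 67 104 153 220 210 211 184 111 102 95 94 92 93 225 208 127 77 69 70 68
169 286 9 -1 -3 -2 -2 -3 -2 -2 67 141 109 103 71 36 6 -1 -2 -1 5 8 26 | 206 206 177 153 128 125 130 133 115 103 109 114 120 129 143 157 164 174 166 212 147
171 286 -1 0 0 2 -2 -2 -2 0 -1 -2 -1 -2 0 -3 -2 -2 -3 -1 -2 0 0 | 113 109 114 119 124 127 131 134 134 132 136 141 144 144 145 146 121 113 111 109 159
[-0.01, 0.16, 10.25, -0.09, -0.03, 0.09]
-- [648  25 129]
[-3.5, -0.0, 1.85, -0.0, 24.0, -0.0]
-- [613.   25.  110.5]
```

play_rows:
  motion:
    - [[0,0,3.5,0,0,0],[0,0,7,0,0,0],[0,0,10.1,0,0,0],[0,0,10.1,0,0,0],[0,0,10.1,0,0,0]]

```text
time: 27.45
tool_pos: [649.9, 25.8, 133.0]
tcp_rot: [-179.9, -0.2, 0.0]
ft_force: [0.9, -0.9, -1.5]
finger_gap: 17.2
grip_force: 118.0
```

play_rows:
  motion:
    - [[-0.7,0,0.4,0,5,0],[-1.5,0,0.8,0,10,0],[-2.2,0,1.2,0,15,0],[-2.9,0,1.5,0,20,0],[-3.5,0,1.85,0,24,0]]

```text
time: 27.95
tool_pos: [616.3, 25.6, 117.3]
tcp_rot: [-180.0, -24.7, -0.0]
ft_force: [0.4, 0.1, -2.2]
finger_gap: 17.0
grip_force: 118.1
```

play_rows:
  motion:
    - [[0,0,0,0,0,0],[0,0,0,0,0,0],[0,0,0,0,0,0]]

```text
time: 28.25
tool_pos: [616.3, 25.5, 115.3]
tcp_rot: [-179.9, -24.3, -0.0]
ft_force: [0.8, 0.1, -2.6]
finger_gap: 17.0
grip_force: 117.7
```

play_rows:
  motion:
    - [[-0.12,0,0.27,0,0,0],[-0.24,0,0.55,0,0,0],[-0.24,0,0.55,0,0,0]]

```text
time: 28.55
tool_pos: [617.3, 25.4, 108.5]
tcp_rot: [-179.9, -24.5, -0.1]
ft_force: [10.3, 0.1, -1.5]
finger_gap: 17.3
grip_force: 117.5
```

play_rows:
  motion:
    - [[-0.14,0,-0.06,0,0,0],[-0.27,0,-0.12,0,0,0],[-0.27,0,-0.12,0,0,0]]

```text
time: 28.85
tool_pos: [615.8, 25.3, 110.3]
tcp_rot: [-179.9, -24.7, -0.1]
ft_force: [10.9, 0.3, 3.6]
finger_gap: 17.2
grip_force: 117.5
```

play_rows:
  motion:
    - [[0.14,0,0.06,0,0,0],[0.14,0,0.06,0,0,0],[0.14,0,0.06,0,0,0]]

```text
time: 29.15
tool_pos: [616.5, 25.4, 109.6]
tcp_rot: [-179.9, -24.6, -0.1]
ft_force: [10.3, -0.3, 2.3]
finger_gap: 17.4
grip_force: 118.0
```

play_rows:
  motion:
    - [[0,0,0,0,0,0],[0,0,0,0,0,0],[0,0,0,0,0,0],[0,0,0,0,0,0],[0,0,0,0,0,0]]
  jaw: 1
  squeeze: 20

```text
time: 29.65
tool_pos: [612.4, 25.6, 105.7]
tcp_rot: [-179.9, -24.1, -0.0]
ft_force: [-0.4, 1.0, -1.2]
finger_gap: 85.0
grip_force: 0.0
```

play_rows:
  motion:
    - [[0,0,-2,0,0,0],[0,0,-5,0,0,0],[0,0,-9,0,0,0],[0,0,-13,0,0,0],[0,0,-16,0,0,0]]

```text
time: 30.15
tool_pos: [546.9, 25.5, 254.9]
tcp_rot: [-179.9, -24.3, -0.0]
ft_force: [1.0, 0.2, 0.4]
finger_gap: 85.6
grip_force: 0.0
```

play_rows:
  motion:
    - [[-2,0,-3,0,0,0],[-4,0,-6,0,0,0],[-6,0,-8,0,0,0],[-6,0,-8,0,0,0],[-6,0,-8,0,0,0]]

```text
time: 30.65
tool_pos: [460.1, 25.4, 301.3]
tcp_rot: [-179.9, -24.3, -0.0]
ft_force: [0.8, -1.0, 1.4]
finger_gap: 85.5
grip_force: 0.0
```

Run:
```python
from loc import *
s=sensors.sense();b=optics.snapshot('side');a=optics.snapshot('scene');pickle.dump((s,a,b),open('s10.pkl','wb'))
print(s['tool_pos'],s['ft_force'],s['finger_gap'])
# predicted: key leaning; red-ended bar located in both cameras
P=np.array([643,25.,0])
for phi in(24,28):
    f=np.radians(phi); xt=(10+81.4*np.sin(f))/np.cos(f)-33
    ax=np.array([-np.sin(f),0,np.cos(f)]); t=P+[xt,0,8.6]; print(phi,'bar',t+130*ax,proj(a,t+130*ax),proj(b,t+130*ax))
for nm,c in(('scene',a),('side',b)):
    g=c['pixels'].astype(int); m=((g[:,:,0]>90)&(g[:,:,1]<50)&(g[:,:,2]<50)).astype(np.uint8)
    n,l,st,ce=cv2.connectedComponentsWithStats(m)
    for i in range(1,n):
        if st[i,4]>6: print(nm,st[i,4],ce[i])
    g0=(a0 if nm=='scene' else b0)['pixels'].astype(int)
C=lambda c,u,v,W:cv2.resize(c['pixels'][v:v+int(W*.75),u:u+W,::-1],(400,300),interpolation=2)
cv2.imwrite('pics/c10.png',np.hstack([C(a,240,150,160),C(b,220,100,160)]))
```

```text
[460.06  25.36 301.33] [ 0.81 -1.01  1.41] 85.48495350521276
24 bar [604.31  25.   127.36] [311.59 200.22] [279.51 166.69]
28 bar [603.58  25.   123.38] [311.42 200.99] [279.23 168.06]
scene 1153 [252.6  287.46]
side 22 [294.77 159.73]
side 18 [263.61 178.94]
side 584 [385.41 208.12]
```

View pics/c10.png

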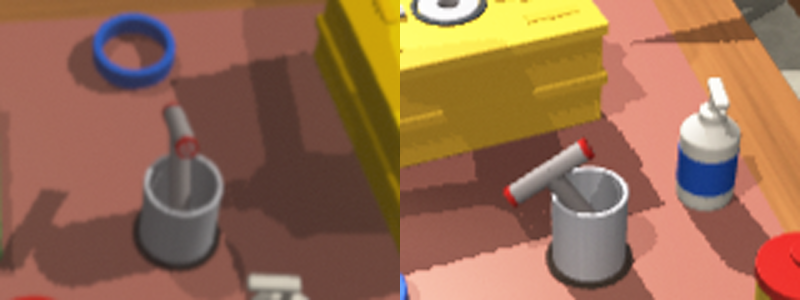

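The key stands in the pot leaning on the robot-facing rim (bar centre at side pixel (279,169), matching the prediction); tape, gel and tub are unmoved.

```bash
python3 -c "
from bench import job
print(job.hand_in())"
```

```text
the job is handed in; nothing more can be done
None
```

The job is handed in at about 31 s of the 72 s: the crate is locked, with the dial turned to its stop at the red dot, and the T-key stands square end down in the pot, leaning on the rim side facing the robot; the gel bottle, sharps tub and tape roll were not touched.

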